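# Stand the card up and hold the clip gaping around its edge

### The job

The tea-card stand has fallen over in the middle lane of the organiser: stand it upright on the lane floor between the two tins there and let go of it. Then pick up the steel spring clip by its two tails, squeeze it wide open, and bring its jaws around one of the card's upright side edges, ready for a second card to be slipped in; finish while still holding the clip there, off every surface, gaping wide with the card's edge between the jaws and the clip not touching the card, the stand or the organiser. Leave the two tins, the jar and its cap where they are.

Things in the scene. Friction and masses are not known exactly. Their poses are not given: they have to be found in the camera images.
- organiser: Fixed white organiser on the counter, 360 (x) x 295 (y) mm; walls 35 high, 5 thick, floor 4 thick. Origin under its centre at counter height. Three lanes along its x; the middle one, 130 mm wide (y -65 to 65) and 350 long, holds the fallen stand and two loose tins. Side lanes (beyond y 70) hold tins, a spoon, a brush, all under 40 high.
- card_stand: Loose card stand, about 180 g: dark wooden foot 44 (x) x 50 (y) x 30 (z) mm; rising from its middle a stiff card 3 thick (x), 56 wide (y), z 30 to 90 mm. Origin: centre of the foot's underside; z to the card's top. At the start it lies on a 30 x 50 side of the foot, z level and about along organiser +x, the card level, its middle 22 mm above the lane floor, side edges facing the lane walls.
- foot_edge (a point): Middle of the foot's bottom edge that rests on the lane floor at the start, at (22, 0, 0) mm in the stand's frame. The weight lies low (about 17 mm up from the underside): swung up about this edge by more than about 45 degrees, the stand drops upright by itself, its foot then on the side of this edge away from where the card lay.
- edge_left (a point): Middle of the card's side edge on the stand's +y side: at (0, 28, 60) mm in the stand's frame. The edge runs 30 mm up and down from here.
- edge_right (a point): Middle of the card's other side edge: at (0, -28, 60) mm in the stand's frame.
- clip: Loose steel spring clip, 55 g, like a wide clothes peg, lying flat on the counter, pivot axis upright, 26 mm high. Origin on the pivot axis at mid-height (13 mm above the counter at the start). x runs along the shut jaws to their tips at x = 42 mm; z is the pivot axis. Two flat tails flare out backwards (-x) to x = -54 mm, one on each side (y).
- clip_tails (a point): Midway between the tails where they are squeezed, at (-40, 0, 0) mm in the clip's frame. Shut, the tails' outer faces are 17 degrees off x and 53 mm apart here (40 at x = -20, 61 at the rear end). Squeezed along y to the stop they are parallel, about 27 mm apart, and the jaw tips gape about 25 mm. It takes about 4 N a tail to start, 13 N at the stop; let go, it snaps shut.
- clip_a (a joint): Angle of the clip's +y half (rad): 0 = shut, 0.3 = wide open at the stop.
- clip_b (a joint): Angle of the clip's -y half (rad): 0 = shut, 0.3 = wide open at the stop; it moves equally with the other half.
- tin_near: Loose round steel tin lying flat in the middle lane at its end nearer the robot, 61 mm across, 20 mm high, origin under its centre. Bystander.
- tin_far: The same kind of tin at the far end of the middle lane. Bystander.
- jar: Loose open glass jar on the counter, 68 mm across, 85 mm high, origin under its centre. Stands to one side of the organiser, the clip lies to the other side; which is which varies. Bystander.
- cap: Loose steel twist cap of the jar, 68 mm across, 16 mm high, on the counter beside the jar, origin under its centre. Bystander.

How it is judged:
By the outcome, as a careful person would: the job done as asked, in the order asked, and still so for the second after the job is handed in, while the arm keeps its last pose, push and grip.
It also fails if it takes over 58 s, if anything falls off the work surface, if the arm or the gripper's body presses on something with over 40 N, if the wrist force passes 120 N, or if a joint passes its speed limit or range.

### The arm

A 6-joint arm with a two-finger parallel gripper is mounted at the origin on the work surface. World frame = base frame: x ahead of the robot, y to its left, z up, the work surface at z = 0. Lengths are in m, angles in rad, forces in N, time in s.
With the tool pointing down it reaches from about 0.325 to 1 m from the base axis. Payload 5.1 kg.
Tool frame: the origin (TCP) lies at the very end of the fingers, on their centre line; the grasp point (between the pads) lies 19 mm behind it (ctrl.pinch_z is the distance from the TCP to the grasp point, in m); z points along the fingers, y is the line along which they close (so a half turn about z gives the same grasp; the last joint's range is limited). The gripper opens to 85 mm and grips with 20 to 120 N. Pads are 22 mm wide; open, the fingers measure 114 mm over their backs; the gripper's body (76 mm by 85 mm) begins 54 mm behind the grasp point. The pads swing forward as they close: fully open they stand 13 mm farther back than shut.
Start: joints at [-1.365, 0.124, 1.65, -0, 1.367, -0.083], TCP at [0.185, -0.623, 0.231] pointing down, gripper open.
Joint ranges: [-2.61, 2.61], [-1.02, 2.33], [0.03, 2.71], [-1.35, 4.49], [0.32, 2.68], [-2.91, 2.91]. Speed limits (rad/s): [2.57, 2.57, 3.14, 3.14, 3.14, 3.14].

### API

Orientations are given as a unit quaternion [x, y, z, w].
In Python, from station import ctrl gives the robot as it stands.
- The arm moves only by the tool servo_tool, never from a script. Its argument "moves" is one flat list of numbers, 7 for each row, row after row: the gripper's target within -1 to 1 (shut at 1, half-way at 0, fully open at -1), then the shift along the world's x, y, z in cm, then the turn, a rotation vector about the world's x, y, z in rad. A call has 1 to 10 rows; each row shifts and turns the commanded pose from where the row before left it; what a row does not reach is not made up. A row lasts 1/8 s, in which the tool goes at most 62.5 mm and 10.7 degrees, less where a joint would pass 70% of its speed; a pose out of reach is approached as far as the arm can. A call with a gripper value outside its range is refused whole. The fingers move at their own pace and stop on an object; "force" is the grip in N (left out, the last holds). Time passes only in rows, so rows that do not move let the fingers close. It gives the time, the measured TCP pose, the force, the opening and the grip force at its end, in the units of the state.
- ctrl.observe(): the state, without advancing time (a new reading comes with each control period).
- ctrl.read_camera(name): name is "side" or "top"; returns the picture (420x560x3 uint8, red, green, blue); there is no depth.
- ctrl.calibration(name): a dict with "camera_matrix" (3x3 intrinsics, pixels), "cam_to_world" (4x4, takes a point from camera to world coordinates). Camera axes: x right, y down, z forward; pixel columns grow to the right and rows downward; lengths in m; the calibration is good to about 2 mm. A picture is of the moment at which its call begins. calibration takes no time and is no camera call.
- ctrl.finish_job(): hands the job in; it is judged then, once.
The state is a dict: "clock": time; "q": joint angles; "joint_velocities": joint speeds; "effort": joint torques, N m; "ee_pos": TCP position; "ee_rot": TCP orientation; "wrist_force": force on the tool from outside, world axes, zero at the start; "ft_torque": the same for the moment, N m; "grip_width": opening from 0.0 (shut) to 1.0 (fully open); "gripper_force": force on a finger pad.
Only numpy, scipy, OpenCV 4.12 (cv2) and the standard library are available. Lean on these libraries where they do the work, as an engineer would, in place of code of your own. Each camera call takes 0.05 s, during which the arm holds its last target. There are 200 camera calls.

## Working session

There is one attempt and no reset: what is moved stays moved. The work goes in short steps, Python scripts to look and compute and a tool call to move; the robot and the scene stay as the last step left them, time stands still between calls to the robot, and variables do not carry over. Pictures are saved under pics/ and viewed, at most 12 in all, crops included, and the job is handed in when it is done.

Besides the shell and the picture viewer there is one more tool, called after "Request:" by a JSON object that holds its "api" and its "payload", one argument or row to a line. servo_tool: Moves the arm, as the interface text tells. Its arguments: {"type":"object","properties":{"moves":{"type":"array","items":{"type":"number"}},"force":{"type":"number"}},"required":["moves"]}

```bash
mkdir -p pics; ls
cat > h.py <<'E'
import numpy as np, cv2
from station import ctrl
def cal(n):
    c=ctrl.calibration(n); return np.array(c["camera_matrix"]),np.array(c["cam_to_world"])
def ray(n,u,v):
    K,T=cal(n); d=T[:3,:3]@np.linalg.inv(K)@[u,v,1]; return T[:3,3],d
def plane(n,u,v,z):
    o,d=ray(n,u,v); return o+d*(z-o[2])/d[2]
def proj(n,p):
    K,T=cal(n); q=K@(T[:3,:3].T@(np.array(p)-T[:3,3])); return q[:2]/q[2]
def snap(n,f):
    im=ctrl.read_camera(n); cv2.imwrite("pics/"+f,im[:,:,::-1]); return im
E
python3 - <<'E'
from h import *
a=snap("top","t0.png");b=snap("side","s0.png")
for n in("top","side"):
    K,T=cal(n);print(n,K.round(1).tolist(),T.round(3).tolist())
print(ctrl.observe())
E
```

```text
pics
top [[445.1, 0.0, 279.0], [0.0, 445.1, 216.9], [0.0, 0.0, 1.0]] [[0.018, -0.985, 0.171, 0.307], [-1.0, -0.019, -0.001, -0.021], [0.004, -0.171, -0.985, 1.194], [0.0, 0.0, 0.0, 1.0]]
side [[428.3, 0.0, 276.0], [0.0, 428.3, 209.5], [0.0, 0.0, 1.0]] [[-0.985, -0.094, 0.145, 0.368], [-0.173, 0.587, -0.791, 0.804], [-0.01, -0.804, -0.594, 0.687], [0.0, 0.0, 0.0, 1.0]]
{'clock': 0.1, 'q': array([-1.36455278e+00,  1.24457705e-01,  1.65157991e+00,  2.73987690e-05,
        1.36751586e+00, -8.25806908e-02]), 'joint_velocities': array([ 0.00011653, -0.00148832, -0.003114  ,  0.00154545, -0.0010296 ,
       -0.00167593]), 'effort': array([ 5.18548295e-04, -4.24929285e+01, -3.66655183e+01, -3.94904717e-06,
        3.93610462e-03, -1.86171334e-06]), 'ee_pos': array([ 0.1850099 , -0.62251587,  0.23013932]), 'ee_rot': array([ 9.89590604e-01,  1.43907874e-01, -4.71926501e-05, -9.79366605e-04]), 'wrist_force': array([-0.46901946, -0.72173079, -0.15075951]), 'ft_torque': array([ 0.07593114,  0.03004444, -0.02404149]), 'gripper_force': 0.0, 'grip_width': 0.9989998566849149}
```

View pics/t0.png

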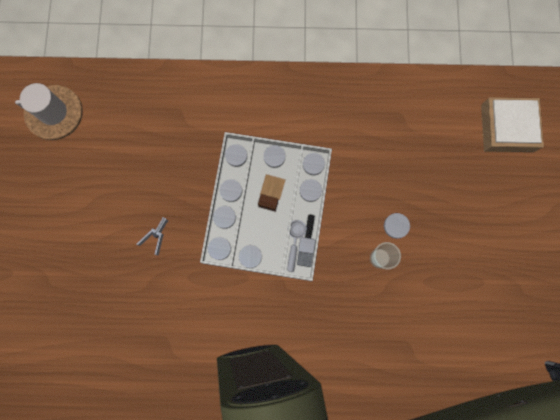

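View pics/s0.png

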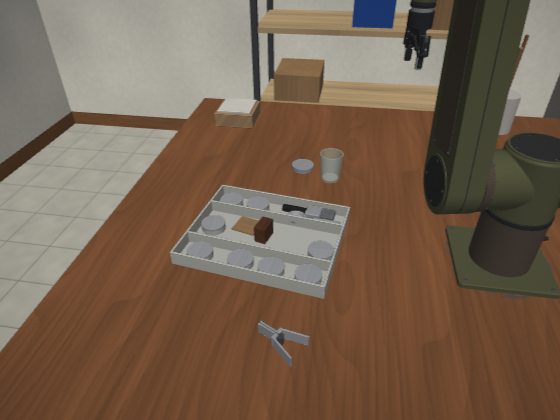

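The top view shows the organiser corners near (227,135), (330,149), (312,279), (202,263). The stand is at about (271,193), with its foot at (268,202), and the clip is at about (157,236). The jar and cap are at (386,256) and (397,225). The side view shows the foot at (264,230) and the clip at (280,338). Next I'll zoom in and measure.

Run:
```python
from h import *
a=cv2.imread("pics/t0.png");b=cv2.imread("pics/s0.png")
def cr(im,x,y,w,h,s): return cv2.resize(im[y:y+h,x:x+w],(w*s,h*s),interpolation=cv2.INTER_CUBIC)
c1=cr(a,195,125,140,160,3)[:, :]; c2=cr(a,130,205,50,60,6); c3=cr(b,250,310,70,60,5)[:, :]
W=np.zeros((600,800,3),np.uint8); W[:480,:420]=c1; W[:360,420:720]=c2; W[300:600,440:790]=c3
cv2.imwrite("pics/c0.png",W)
for nm,p in dict(c1=(227,135),c2=(330,149),c3=(312,279),c4=(202,263)).items(): print(nm,plane("top",*p,0.035).round(4))
# masks
for n,im in(("top",a),("side",b)):
    hsv=cv2.cvtColor(im,cv2.COLOR_BGR2HSV)
    print(n,"foot/card hsv",hsv[203,267] if n=="top" else hsv[232,262],hsv[184,274] if n=="top" else hsv[226,244],"clip",hsv[235,157] if n=="top" else hsv[340,280])
print("jar",plane("top",381,259,0).round(3),"cap",plane("top",397,225,.016).round(3),"tins",plane("top",274,157,.02).round(3),plane("top",250,257,.02).round(3))
```

```text
c1 [0.7325 0.1237 0.035 ]
c2 [ 0.6981 -0.1575  0.035 ]
c3 [ 0.3472 -0.1105  0.035 ]
c4 [0.3832 0.1752 0.035 ]
top foot/card hsv [  9 128  78] [ 16 115 144] clip [113  25  93]
side foot/card hsv [ 10 136  60] [ 16 116 128] clip [120  14  54]
jar [ 0.405 -0.298  0.   ] cap [ 0.496 -0.339  0.016] tins [ 0.677 -0.006  0.02 ] [0.402 0.052 0.02 ]
```

View pics/c0.png

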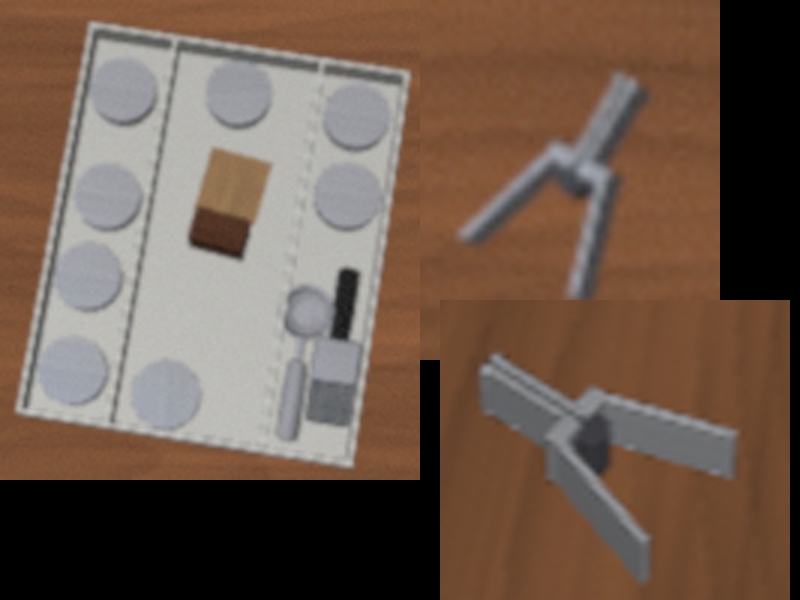

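The zoom shows the card (crop 197–270, 150–222) pointing toward the far tin with the foot behind it. There are about 35 px of free lane on the near side. The clip's jaws point up and to the right in the top view, with its tails at the lower left. I'll get precise numbers from masks.

Run:
```python
from h import *
a=cv2.imread("pics/t0.png")
hsv=cv2.cvtColor(a,cv2.COLOR_BGR2HSV).astype(int)
def big(m,x0,y0,x1,y1,k=1):
    z=np.zeros(m.shape,np.uint8); z[y0:y1,x0:x1]=m[y0:y1,x0:x1]*255
    c,_=cv2.findContours(z,cv2.RETR_EXTERNAL,cv2.CHAIN_APPROX_NONE); return max(c,key=cv2.contourArea)
H,S,V=hsv[...,0],hsv[...,1],hsv[...,2]
card=big((S>70)&(V>108),245,165,300,215); foot=big((S>70)&(V<=108),245,165,300,222)
def boxw(c,z):
    b=cv2.boxPoints(cv2.minAreaRect(c)); print(b.round(1).tolist()); w=np.array([plane("top",*p,z) for p in b]); c=w.mean(0)
    e=[w[1]-w[0],w[2]-w[1]]; print("  c",c.round(4),[(round(float(np.linalg.norm(x)),4),round(float(np.degrees(np.arctan2(x[1],x[0]))),1)) for x in e])
boxw(card,.0275); boxw(foot,.048)
# lane walls / organiser outline
clip=big((S<60),125,205,185,268); 
b=cv2.approxPolyDP(clip,1.5,True)[:,0]; print([(p.tolist(),plane("top",*p,.026)[:2].round(4).tolist()) for p in b])
org=big((S<60)&(V>90),190,120,345,290); q=cv2.minAreaRect(org); 
b=cv2.approxPolyDP(org,6,True)[:,0]; print([(p.tolist(),plane("top",*p,.035)[:2].round(4).tolist()) for p in b]); boxw(org,.035)
```

```text
[[259.8999938964844, 193.39999389648438], [266.0, 173.6999969482422], [284.79998779296875, 179.5], [278.70001220703125, 199.1999969482422]]
  c [ 0.5926 -0.003   0.0275] [(0.057, -15.3), (0.0532, -106.5)]
[[257.29998779296875, 205.39999389648438], [260.70001220703125, 193.5], [277.8999938964844, 198.39999389648438], [274.5, 210.3000030517578]]
  c [0.5456 0.0084 0.048 ] [(0.0331, -14.2), (0.0472, -105.2)]
[([163, 217], [0.5038, 0.2863]), ([155, 229], [0.4712, 0.3054]), ([151, 229], [0.471, 0.316]), ([137, 243], [0.4331, 0.3503]), ([140, 244], [0.4306, 0.3422]), ([151, 234], [0.4577, 0.3151]), ([157, 236], [0.4526, 0.2989]), ([158, 241], [0.4394, 0.2954]), ([155, 254], [0.405, 0.3011]), ([158, 253], [0.4078, 0.2934]), ([162, 236], [0.4529, 0.2857]), ([160, 232], [0.4634, 0.2917]), ([167, 221], [0.4932, 0.275])]
[([225, 132], [0.741, 0.1294]), ([200, 262], [0.3857, 0.1806]), ([312, 280], [0.3447, -0.1105]), ([331, 149], [0.6982, -0.1602])]
[[199.39999389648438, 262.70001220703125], [220.6999969482422, 130.3000030517578], [333.29998779296875, 148.39999389648438], [312.1000061035156, 280.79998779296875]]
  c [0.543  0.0115 0.035 ] [(0.364, -6.4), (0.3114, -98.4)]
```

The measurements agree with the given sizes:
- **Stand:** yaw about -14.5°, card centre about (0.592, -0.002). The card-to-foot distance is 48 mm, against 45 expected.
- **Organiser:** yaw -8°.
- **Clip:** origin about (0.464, 0.2985), pointing -26°, with its tails measuring 62 mm.

I'll move above the card with the fingers partly open.

Request:
{"api": "servo_tool", "payload": {
  "moves": [-0.65,2.6,3.87,0,0,0,0.1625,-0.65,2.6,3.87,0,0,0,0.1625,-0.65,2.6,3.87,0,0,0,0.1625,-0.65,2.6,3.87,0,0,0,0.1625,-0.65,2.6,3.87,0,0,0,0.1625,-0.65,2.6,3.87,0,0,0,0.1625,-0.65,2.6,3.87,0,0,0,0.1625,-0.65,2.6,3.87,0,0,0,0.1625,-0.65,2.6,3.87,0,0,0,0.1625,-0.65,2.6,3.87,0,0,0,0.1625],
  "force": 25
}}

```text
clock: 1.35
ee_pos: [0.4455, -0.2346, 0.2309]
ee_rot: [0.574, 0.819, -0.0, -0.0]
wrist_force: [-0.3, 0.4, 0.8]
grip_width: 0.822
gripper_force: 0.0
```

Request:
{"api": "servo_tool", "payload": {
  "moves": [-0.65,2.6,3.87,0,0,0,0.1625,-0.65,2.6,3.87,0,0,0,0.1625,-0.65,2.6,3.87,0,0,0,0.1625,-0.65,2.6,3.87,0,0,0,0.1625,-0.65,2.6,3.87,0,0,0,0.1625,-0.65,2.6,3.87,0,0,0,0.1625,-0.65,0,0,0,0,0,0]
}}

```text
clock: 2.22
ee_pos: [0.6018, -0.0014, 0.2305]
ee_rot: [0.124, 0.992, 0.0, -0.001]
wrist_force: [-0.0, -0.7, -0.9]
grip_width: 0.828
gripper_force: 0.0
```

Run:
```python
from h import *
o=ctrl.observe(); print({k:np.round(o[k],4).tolist() for k in('clock','q','ee_pos','ee_rot','grip_width')})
```

```text
{'clock': 2.225, 'q': [-0.0917, 0.0199, 1.7614, 0.0004, 1.3616, -1.4139], 'ee_pos': [0.6018, -0.0014, 0.2305], 'ee_rot': [0.124, 0.9923, 0.0002, -0.0006], 'grip_width': 0.8285}
```

Request:
{"api": "servo_tool", "payload": {
  "moves": [-0.65,-0.3,0,-3.2,0.0375,0.145,0,-0.65,-0.3,0,-3.2,0.0375,0.145,0,-0.65,-0.3,0,-3.2,0.0375,0.145,0,-0.65,-0.28,0,-3.2,0.0375,0.145,0,-0.65,0,0,-2,0,0,0,-0.65,0,0,0,0,0,0]
}}

```text
clock: 2.98
ee_pos: [0.5878, -0.0041, 0.0818]
ee_rot: [0.121, 0.947, 0.037, -0.294]
wrist_force: [-0.1, 0.5, 0.2]
grip_width: 0.829
gripper_force: 0.0
```

Run:
```python
from h import *
o=ctrl.observe(); print({k:np.round(o[k],4).tolist() for k in('clock','q','ee_pos','ee_rot','grip_width')})
a=snap("top","t1.png");b=snap("side","s1.png")
def cr(im,x,y,w,h,s): return cv2.resize(im[y:y+h,x:x+w,::-1],(w*s,h*s),interpolation=cv2.INTER_CUBIC)
cv2.imwrite("pics/c1.png",np.hstack([cr(a,195,115,130,150,3),cr(b,165,120,130,150,3)]))
```

```text
{'clock': 2.975, 'q': [-0.1307, 0.4834, 1.5562, 0.0695, 1.6997, -1.4601], 'ee_pos': [0.5878, -0.0041, 0.0818], 'ee_rot': [0.1209, 0.9474, 0.0372, -0.2939], 'grip_width': 0.8291}
```

View pics/c1.png

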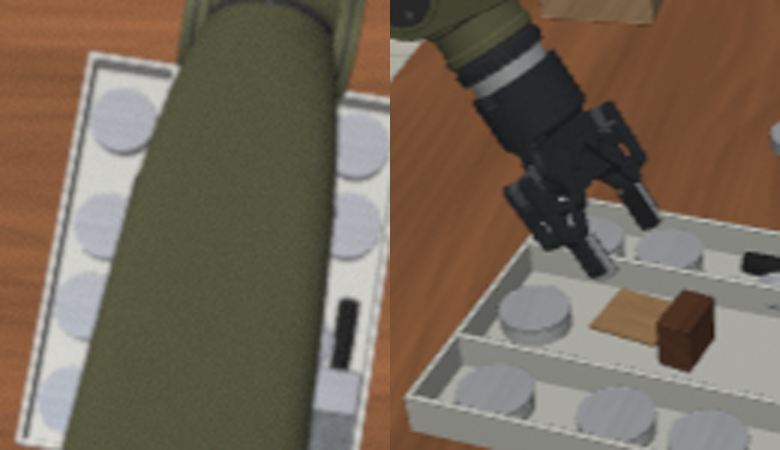

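The tool straddles the card and leans away from the robot. In the side crop the tips are at about (600,270) and (650,225), above the card at (630,310). I'll lower it and grip.

Request:
{"api": "servo_tool", "payload": {
  "moves": [-0.65,0.1,0.15,-2.0,0,0,0,-0.65,0.1,0.1,-2.0,0,0,0,-0.65,0.05,0,-1.6,0,0,0,-0.65,0,0,-1.0,0,0,0,-0.65,0,0,-0.5,0,0,0,-0.65,0,0,0,0,0,0]
}}

```text
clock: 3.82
ee_pos: [0.5917, -0.0014, 0.012]
ee_rot: [0.12, 0.948, 0.037, -0.293]
wrist_force: [-0.5, 0.3, -0.1]
grip_width: 0.826
gripper_force: 0.0
```

Request:
{"api": "servo_tool", "payload": {
  "moves": [0.2,0,0,0,0,0,0,0.2,0,0,0,0,0,0,0.2,0,0,0,0,0,0,0.2,0,0,0,0,0,0,0.2,0,0,0,0,0,0]
}}

```text
clock: 4.45
ee_pos: [0.5924, -0.0015, 0.0129]
ee_rot: [0.12, 0.948, 0.037, -0.292]
wrist_force: [1.2, -0.0, 3.0]
grip_width: 0.645
gripper_force: 26.7
```

Gripped: the opening is 55 mm against the card's 56. Now I'll swing it up along the arc about the foot edge, slightly lifted.

Request:
{"api": "servo_tool", "payload": {
  "moves": [0.2,0,0,0.3,0,0,0,0.2,0.07,-0.02,0.8,-0.0305,-0.118,0,0.2,-0.01,0,0.68,-0.0305,-0.118,0,0.2,-0.1,0.02,0.65,-0.0305,-0.118,0,0.2,-0.16,0.04,0.6,-0.0305,-0.118,0,0.2,-0.23,0.06,0.56,-0.0305,-0.118,0],
  "force": 40
}}

```text
clock: 5.2
ee_pos: [0.5868, -0.0002, 0.0479]
ee_rot: [0.126, 0.992, -0.001, 0.006]
wrist_force: [0.4, 0.4, -1.1]
grip_width: 0.642
gripper_force: 42.4
```

Request:
{"api": "servo_tool", "payload": {
  "moves": [0.2,-0.3,0.08,0.5,-0.0305,-0.118,0,0.2,-0.35,0.09,0.43,-0.0305,-0.118,0,0.2,-0.4,0.1,0.37,-0.0305,-0.118,0,0.2,-0.45,0.11,0.29,-0.0305,-0.118,0,0.2,-0.46,0.12,0.19,-0.0305,-0.118,0,0.2,0,0,0,0,0,0]
}}

```text
clock: 5.95
ee_pos: [0.5658, 0.0052, 0.0649]
ee_rot: [0.12, 0.945, -0.038, 0.302]
wrist_force: [0.0, -0.2, -1.6]
grip_width: 0.638
gripper_force: 42.4
```

Run:
```python
from h import *
o=ctrl.observe(); print({k:np.round(o[k],4).tolist() for k in('clock','q','ee_pos','ee_rot','grip_width','wrist_force')})
b=snap("side","s2.png")
def cr(im,x,y,w,h,s): return cv2.resize(im[y:y+h,x:x+w,::-1],(w*s,h*s),interpolation=cv2.INTER_CUBIC)
cv2.imwrite("pics/c2.png",cr(b,170,130,190,150,4))
```

```text
{'clock': 5.95, 'q': [-0.0208, -0.1611, 2.3302, -0.3582, 0.3893, -1.0482], 'ee_pos': [0.5658, 0.0052, 0.0649], 'ee_rot': [0.1196, 0.945, -0.0384, 0.3019], 'grip_width': 0.6383, 'wrist_force': [0.0349, -0.1726, -1.5722]}
```

View pics/c2.png

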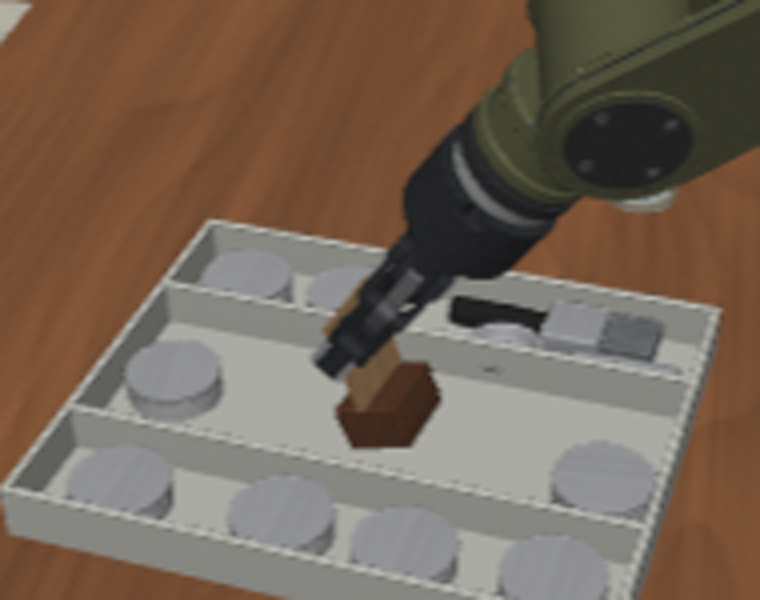

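The stand is swung up about 70° and held clear of the floor; in the crop the foot is at about (390,405), leaning toward the far tin. I'll lower it until its edge touches, then release.

Request:
{"api": "servo_tool", "payload": {
  "moves": [0.2,0,0,-0.2,0,0,0,0.2,0,0,-0.2,0,0,0,0.2,0,0,0,0,0,0]
}}

```text
clock: 6.38
ee_pos: [0.5699, 0.0041, 0.0643]
ee_rot: [0.12, 0.944, -0.039, 0.304]
wrist_force: [-4.6, -1.4, 9.6]
grip_width: 0.638
gripper_force: 42.5
```

Request:
{"api": "servo_tool", "payload": {
  "moves": [0.2,0,0,-0.1,0,0,0,0.2,0,0,0,0,0,0],
  "force": 20
}}

```text
clock: 6.62
ee_pos: [0.5706, 0.0039, 0.0641]
ee_rot: [0.12, 0.944, -0.039, 0.304]
wrist_force: [-4.8, -3.4, 11.0]
grip_width: 0.64
gripper_force: 42.5
```

The edge is touching. Releasing.

Request:
{"api": "servo_tool", "payload": {
  "moves": [-0.65,0,0,0.1,0,0,0,-0.65,0,0,0,0,0,0,-0.65,0,0,0,0,0,0,-0.65,0,0,0,0,0,0,-0.65,0,0,0,0,0,0,-0.65,0,0,0,0,0,0]
}}

```text
clock: 7.38
ee_pos: [0.5679, 0.0046, 0.062]
ee_rot: [0.12, 0.945, -0.038, 0.302]
wrist_force: [0.0, 1.0, 0.1]
grip_width: 0.827
gripper_force: 0.0
```

Run:
```python
from h import *
o=ctrl.observe(); print({k:np.round(o[k],4).tolist() for k in('clock','q','ee_pos','ee_rot','grip_width','wrist_force')})
b=snap("side","s3.png")
def cr(im,x,y,w,h,s): return cv2.resize(im[y:y+h,x:x+w,::-1],(w*s,h*s),interpolation=cv2.INTER_CUBIC)
cv2.imwrite("pics/c3.png",cr(b,200,160,130,110,5))
```

```text
{'clock': 7.375, 'q': [-0.0217, -0.1503, 2.3274, -0.3663, 0.3806, -1.0394], 'ee_pos': [0.5679, 0.0046, 0.062], 'ee_rot': [0.12, 0.9448, -0.0384, 0.3025], 'grip_width': 0.8273, 'wrist_force': [0.0345, 0.9692, 0.122]}
```

View pics/c3.png

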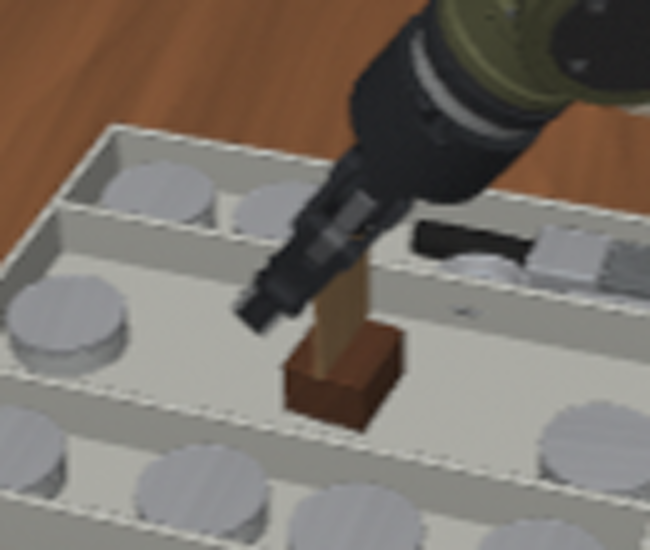

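The stand is upright on the lane floor: the foot's top face is level in the crop at about (345,365) and the card is vertical. I'll retract along the tool axis, level the tool and go to the clip.

Request:
{"api": "servo_tool", "payload": {
  "moves": [-0.65,-0.7,0.18,1.0,0,0,0,-0.65,-1.4,0.36,2.03,0,0,0,-0.65,-1.4,0.36,2.03,0,0,0,-0.65,-1.4,0.36,2.03,0,0,0,-0.65,-0.7,0.18,1.0,0,0,0,-0.65,0,0,1.2,0.031,0.12,0,-0.65,0,0,1.2,0.031,0.12,0,-0.65,0,0,1.2,0.031,0.12,0,-0.65,0,0,1.2,0.031,0.12,0,-0.65,0,0,1.2,0.031,0.12,0]
}}

```text
clock: 8.68
ee_pos: [0.5121, 0.0189, 0.2033]
ee_rot: [0.126, 0.992, 0.0, -0.002]
wrist_force: [0.4, -0.3, -0.2]
grip_width: 0.824
gripper_force: 0.0
```

Request:
{"api": "servo_tool", "payload": {
  "moves": [-1,-1.05,3.7,0,0,0,-0.025,-1,-1.05,3.7,0,0,0,-0.025,-1,-1.05,3.7,0,0,0,-0.025,-1,-1.05,3.7,0,0,0,-0.025,-1,-1.05,3.7,0,0,0,-0.025,-1,-1.05,3.7,0,0,0,-0.025,-1,-1.05,3.7,0,0,0,-0.025,-1,-1.05,3.7,0,0,0,-0.025,-1,0,0,0,0,0,0]
}}

```text
clock: 9.8
ee_pos: [0.4271, 0.3167, 0.2023]
ee_rot: [0.223, 0.975, -0.0, -0.0]
wrist_force: [0.5, 0.2, -0.0]
grip_width: 1.0
gripper_force: 0.0
```

Run:
```python
from h import *
from scipy.spatial.transform import Rotation as R
o=ctrl.observe(); print({k:np.round(o[k],4).tolist() for k in('clock','q','ee_pos','grip_width','wrist_force')}); print(R.from_quat(o['ee_rot']).as_matrix().round(3).tolist())
a=snap("top","t4.png");b=snap("side","s4.png")
def cr(im,x,y,w,h,s): return cv2.resize(im[y:y+h,x:x+w,::-1],(w*s,h*s),interpolation=cv2.INTER_CUBIC)
cv2.imwrite("pics/c4.png",np.hstack([cr(a,120,140,200,140,2)[:, :400],cr(b,200,180,130,90,3)[:, :390][0:270]]) if 0 else np.vstack([cr(a,120,140,200,120,4)[:,:] ])[:480,:800])
# stand in top & side
for n,im,roi in(("top",a,(240,160,300,230)),("side",b,(200,170,320,260))):
    hsv=cv2.cvtColor(im,cv2.COLOR_RGB2HSV).astype(int); S,V=hsv[...,1],hsv[...,2]
    x0,y0,x1,y1=roi
    for nm,m in(("card",(S>70)&(V>100)),("foot",(S>70)&(V<=100))):
        z=np.zeros(m.shape,np.uint8); z[y0:y1,x0:x1]=m[y0:y1,x0:x1]*255
        c,_=cv2.findContours(z,cv2.RETR_EXTERNAL,cv2.CHAIN_APPROX_NONE); c=max(c,key=cv2.contourArea)
        print(n,nm,cv2.contourArea(c),cv2.boxPoints(cv2.minAreaRect(c)).round(1).tolist(),cv2.approxPolyDP(c,1.5,True)[:,0].tolist())
```

```text
{'clock': 9.8, 'q': [0.537, -0.119, 1.9429, 0.0001, 1.3186, -0.5845], 'ee_pos': [0.4271, 0.3167, 0.2023], 'grip_width': 1.0004, 'wrist_force': [0.5124, 0.2082, -0.0285]}
[[-0.901, 0.434, -0.001], [0.434, 0.901, -0.0], [0.001, -0.001, -1.0]]
top card 25.0 [[255.8000030517578, 200.89999389648438], [256.3999938964844, 198.5], [276.29998779296875, 203.8000030517578], [275.70001220703125, 206.1999969482422]] [[256, 200], [276, 205]]
top foot 182.5 [[253.8000030517578, 212.1999969482422], [257.0, 200.89999389648438], [275.79998779296875, 206.1999969482422], [272.5, 217.60000610351562]] [[257, 201], [257, 213], [272, 217], [275, 207]]
side card 1450.5 [[200.0, 211.0], [200.0, 170.0], [271.0, 170.0], [271.0, 211.0]] [[200, 170], [200, 211], [221, 184], [270, 192], [270, 170]]
side foot 271.0 [[253.8000030517578, 239.89999389648438], [267.8999938964844, 204.8000030517578], [283.20001220703125, 210.89999389648438], [269.20001220703125, 246.10000610351562]] [[271, 206], [263, 217], [264, 228], [262, 226], [257, 232], [257, 241], [262, 242], [262, 235], [265, 231], [271, 233], [276, 229], [277, 225], [272, 223], [273, 211]]
```

View pics/c4.png

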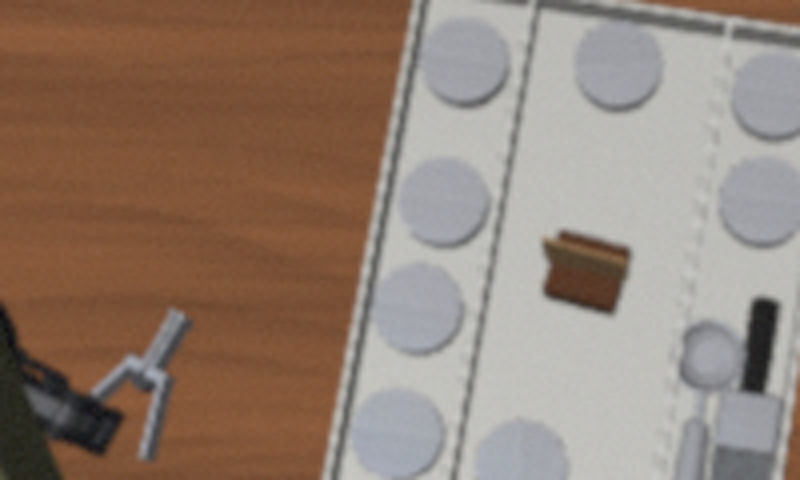

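The card's top edge runs from about (255.8,199.7) to (276.3,205) in the top image. The stand is square on the floor with its tins untouched. Descending onto the clip tails.

Request:
{"api": "servo_tool", "payload": {
  "moves": [-1,0.05,0,-4,0,0,0,-1,0,0,-4,0,0,0,-1,0,0,-4,0,0,0,-1,0,0,-4,0,0,0,-1,0,0,-2.6,0,0,0,-1,0,0,-0.8,0,0,0,-1,0,0,-0.4,0,0,0,-1,0,0,0,0,0,0]
}}

```text
clock: 10.9
ee_pos: [0.4293, 0.3152, 0.0059]
ee_rot: [0.225, 0.974, 0.001, 0.001]
wrist_force: [-0.2, 0.2, 0.2]
grip_width: 0.997
gripper_force: 0.0
```

Run:
```python
from h import *
o=ctrl.observe(); print({k:np.round(o[k],4).tolist() for k in('clock','ee_pos','grip_width','wrist_force')})
b=snap("side","s5.png")
def cr(im,x,y,w,h,s): return cv2.resize(im[y:y+h,x:x+w,::-1],(w*s,h*s),interpolation=cv2.INTER_CUBIC)
cv2.imwrite("pics/c5.png",cr(b,225,270,130,110,5))
print([plane("top",*p,.094).round(4).tolist() for p in((255.8,199.6),(276.3,205))])
```

```text
{'clock': 10.9, 'ee_pos': [0.4293, 0.3152, 0.0059], 'grip_width': 0.9972, 'wrist_force': [-0.2042, 0.1823, 0.1525]}
[[0.5413, 0.0371, 0.094], [0.5284, -0.0149, 0.094]]
```

View pics/c5.png

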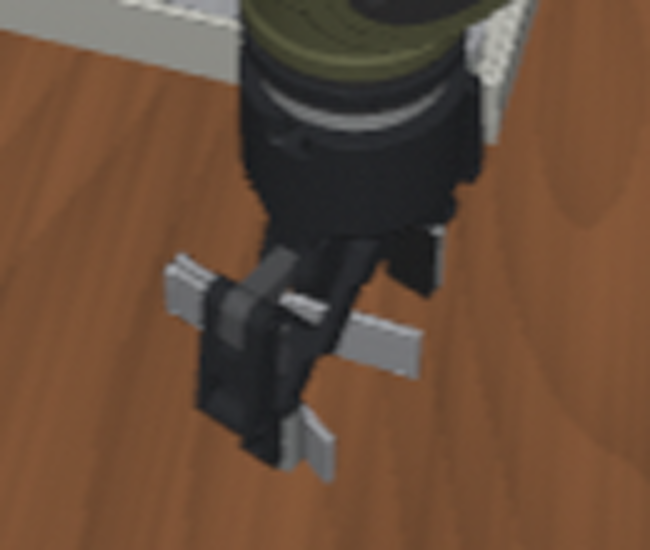

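The fingers straddle both tails: the near finger is at (240,370) and the tail ends stick out behind it at (320,445) and (400,345). Squeezing.

Request:
{"api": "servo_tool", "payload": {
  "moves": [0.1,0,0,-0.2,0,0,0,0.1,0,0,0,0,0,0,0.5,0,0,0,0,0,0,0.7,0,0,0,0,0,0,0.7,0,0,0,0,0,0,0.7,0,0,0,0,0,0,0.7,0,0,0,0,0,0],
  "force": 45
}}

```text
clock: 11.82
ee_pos: [0.4304, 0.3168, 0.0056]
ee_rot: [0.224, 0.974, 0.002, 0.002]
wrist_force: [-1.9, 1.3, 9.3]
grip_width: 0.298
gripper_force: 43.2
```

The grip stopped at 25 mm, which matches the tails' stop width of about 27. Lifting and looking.

Request:
{"api": "servo_tool", "payload": {
  "moves": [0.7,0,0,0.5,0,0,0,0.7,0,0,1.5,0,0,0,0.7,0,0,4,0,0,0,0.7,0,0,4,0,0,0,0.7,0,0,3,0,0,0,0.7,0,0,0,0,0,0,0.7,0,0,0,0,0,0]
}}

```text
clock: 12.7
ee_pos: [0.4277, 0.3146, 0.132]
ee_rot: [0.224, 0.974, -0.001, -0.001]
wrist_force: [-0.6, -0.0, -0.8]
grip_width: 0.298
gripper_force: 43.9
```

Run:
```python
from h import *
o=ctrl.observe(); print({k:np.round(o[k],4).tolist() for k in('clock','q','ee_pos','ee_rot','grip_width','wrist_force')})
a=snap("top","t6.png");b=snap("side","s6.png")
def cr(im,x,y,w,h,s): return cv2.resize(im[y:y+h,x:x+w,::-1],(w*s,h*s),interpolation=cv2.INTER_CUBIC)
p=proj("top",o['ee_pos']);q=proj("side",o['ee_pos']); print(p,q)
x,y=int(p[0])-40,int(p[1])-60; X,Y=int(q[0])-60,int(q[1])-60
print((x,y),(X,Y))
cv2.imwrite("pics/c6.png",np.hstack([cr(a,x,y,80,100,5),cr(b,X,Y,80,100,5)]))
```

```text
{'clock': 12.7, 'q': [0.533, -0.0546, 2.0065, -0.0, 1.1912, -0.5849], 'ee_pos': [0.4277, 0.3146, 0.132], 'ee_rot': [0.2245, 0.9745, -0.0005, -0.0006], 'grip_width': 0.2975, 'wrist_force': [-0.5913, -0.0313, -0.8025]}
[138.0348365  240.52183873] [294.78110458 300.44084783]
(98, 180) (234, 240)
```

View pics/c6.png

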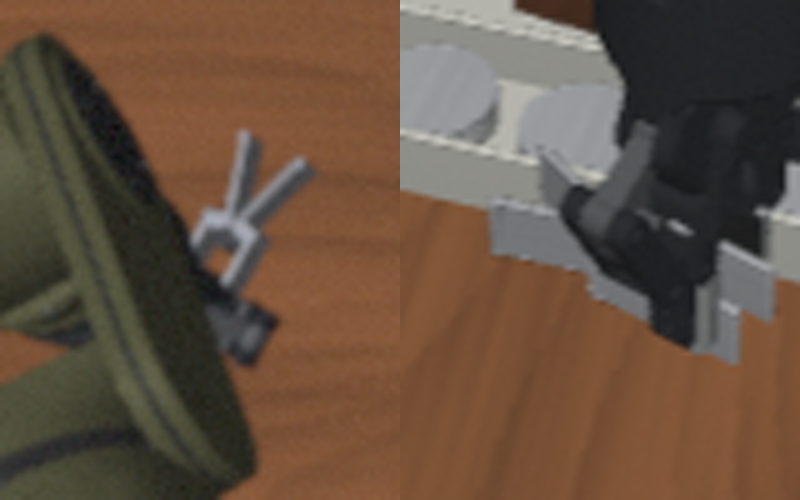

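The clip is held wide open, with jaw tips in the top crop at (248,132) and (302,162), and it is level in the side view. Working out the tip offset in the tool frame and the goal.

Run:
```python
from h import *
from scipy.spatial.transform import Rotation as R
o=ctrl.observe(); t=o['ee_pos']; Rm=R.from_quat(o['ee_rot']).as_matrix()
z=t[2]+.0074+.013
A=plane("top",98+246/5,180+134/5,z); B=plane("top",98+302/5,180+163/5,z)
M=(A+B)/2; d=A-B; print("tips",A.round(4),B.round(4),"gap(outer)",np.linalg.norm(d[:2]).round(4),"dir from tips",np.degrees(np.arctan2(d[1],d[0])).round(1)-90, "dir TCP->M",np.degrees(np.arctan2(*(M-t)[1::-1])).round(1),"dist",np.linalg.norm((M-t)[:2]).round(4))
print("tool y",np.degrees(np.arctan2(Rm[1,1],Rm[0,1])).round(1), "M in tool",(Rm.T@(M-t)).round(4))
```

```text
tips [0.5067 0.2925 0.1514] [0.4931 0.2649 0.1514] gap(outer) 0.0307 dir from tips -26.200000000000003 dir TCP->M -26.1 dist 0.0809
tool y 64.1 M in tool [-0.0809 -0.0003 -0.0206]
```

The tip offset matches the model: 81 mm from the TCP along tool -x, with a 30.7 mm outer gap. I'll swing round to a pre-approach 6 cm outside the left edge.

Request:
{"api": "servo_tool", "payload": {
  "moves": [0.7,1.45,-1.51,0,0,0,-0.1363,0.7,1.45,-1.51,0,0,0,-0.1363,0.7,1.45,-1.51,0,0,0,-0.1363,0.7,1.45,-1.51,0,0,0,-0.1363,0.7,1.45,-1.51,0,0,0,-0.1363,0.7,1.45,-1.51,0,0,0,-0.1363,0.7,1.45,-1.51,0,0,0,-0.1363,0.7,1.45,-1.51,0,0,0,-0.1363,0.7,1.45,-1.51,0,0,0,-0.1363,0.7,1.45,-1.51,0,0,0,-0.1363]
}}

```text
clock: 14.05
ee_pos: [0.5728, 0.1633, 0.1308]
ee_rot: [0.79, 0.614, -0.002, -0.001]
wrist_force: [-0.1, 0.1, -1.0]
grip_width: 0.297
gripper_force: 43.9
```

Request:
{"api": "servo_tool", "payload": {
  "moves": [0.7,0,0,-2.0,0,0,0,0.7,0,0,-2.0,0,0,0,0.7,0,0,-2.0,0,0,0,0.7,0,0,-0.9,0,0,0,0.7,0,0,0,0,0,0,0.7,0,0,0,0,0,0]
}}

```text
clock: 14.8
ee_pos: [0.574, 0.1643, 0.0647]
ee_rot: [0.788, 0.616, 0.001, 0.0]
wrist_force: [-0.4, 0.3, 0.1]
grip_width: 0.298
gripper_force: 43.9
```

Run:
```python
from h import *
from scipy.spatial.transform import Rotation as R
o=ctrl.observe(); t=o['ee_pos']; Rm=R.from_quat(o['ee_rot']).as_matrix()
print({k:np.round(o[k],4).tolist() for k in('clock','ee_pos','grip_width','gripper_force','wrist_force')}); print("clip dir",np.degrees(np.arctan2(-Rm[1,0],-Rm[0,0])).round(2),"M",(t+Rm@[-.0809,-.0003,-.0074]).round(4), "tilt",Rm[:,2].round(4))
a=snap("top","t7.png");b=snap("side","s7.png")
def cr(im,x,y,w,h,s): return cv2.resize(im[y:y+h,x:x+w,::-1],(w*s,h*s),interpolation=cv2.INTER_CUBIC)
cv2.imwrite("pics/c7.png",np.hstack([cr(a,210,165,80,60,5),cr(b,225,180,80,60,5)]))
```

```text
{'clock': 14.8, 'ee_pos': [0.574, 0.1643, 0.0647], 'grip_width': 0.2977, 'gripper_force': 43.9248, 'wrist_force': [-0.4175, 0.2751, 0.0807]}
clip dir -104.01 M [0.5541 0.0859 0.0721] tilt [ 1.5e-03  2.0e-04 -1.0e+00]
```

View pics/c7.png

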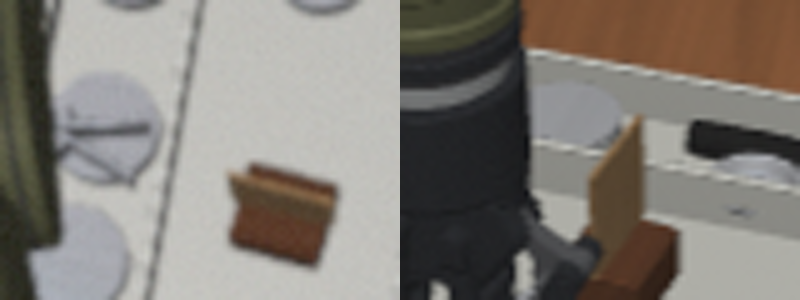

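Top crop: jaw tips at (150,127) and (133,185), card top edge from (232,176) to (333,203). They look nearly in line, so I'll check numerically.

Run:
```python
from h import *
def P(x,y,z): return plane("top",210+x/5,165+y/5,z)[:2]
A=P(149,127,.085);B=P(133,184,.085);M=(A+B)/2;print("tips",A.round(4),B.round(4),"M",M.round(4))
im=cv2.imread("pics/t7.png"); hsv=cv2.cvtColor(im,cv2.COLOR_BGR2HSV).astype(int)
m=((hsv[...,1]>70)&(hsv[...,2]>97)).astype(np.uint8)*255; z=np.zeros_like(m); z[190:215,250:282]=m[190:215,250:282]
ys,xs=np.nonzero(z); top=np.array([(x,ys[xs==x].min()) for x in np.unique(xs)]);bot=[ys[xs==x].max() for x in np.unique(xs)]; print(top.tolist(),bot)
L=P(232,173,.094);Rr=P(335,202,.094);d=L-Rr;print("card",L.round(4),Rr.round(4),np.linalg.norm(d).round(4),np.degrees(np.arctan2(d[1],d[0])).round(1))
u=d/np.linalg.norm(d);n=np.array([-u[1],u[0]]);print("M rel left edge: along",((M-L)@u).round(4),"across",((M-L)@n).round(4), "n",n.round(3),"rel. tips across",((A-L)@n).round(4),((B-L)@n).round(4))
```

```text
tips [0.5665 0.0791] [0.5366 0.0862] M [0.5515 0.0827]
[[256, 200], [257, 200], [258, 200], [259, 200], [260, 198], [261, 198], [262, 200], [263, 200], [264, 201], [265, 201], [266, 201], [267, 201], [268, 200], [269, 200], [270, 203], [271, 203], [272, 201], [273, 203], [274, 204], [275, 204], [276, 202]] [np.int64(211), np.int64(209), np.int64(201), np.int64(201), np.int64(201), np.int64(202), np.int64(202), np.int64(202), np.int64(203), np.int64(203), np.int64(203), np.int64(203), np.int64(204), np.int64(204), np.int64(204), np.int64(204), np.int64(205), np.int64(205), np.int64(205), np.int64(206), np.int64(206)]
card [0.5414 0.0356] [ 0.5274 -0.0167] 0.0541 75.1
M rel left edge: along 0.0481 across 0.0023 n [-0.966  0.258] rel. tips across -0.0131 0.0176
```

Aligned to within 1–2 mm across a gap of about 25 mm. Sliding the jaws around the edge with a small correction.

Request:
{"api": "servo_tool", "payload": {
  "moves": [0.7,-0.15,-0.4,0,0,0,0,0.7,-0.15,-0.8,0,0,0,0,0.7,-0.18,-0.8,0,0,0,0,0.7,-0.18,-0.8,0,0,0,0,0.7,-0.18,-0.8,0,0,0,0,0.7,-0.18,-0.8,0,0,0,0,0.7,-0.18,-0.8,0,0,0,0,0.7,-0.16,-0.64,0,0,0,0,0.7,0,0,0,0,0,0,0.7,0,0,0,0,0,0]
}}

```text
clock: 16.15
ee_pos: [0.5598, 0.1057, 0.064]
ee_rot: [0.788, 0.615, 0.0, -0.0]
wrist_force: [0.5, 0.1, -1.5]
grip_width: 0.301
gripper_force: 43.9
```

Run:
```python
from h import *
o=ctrl.observe()
print({k:np.round(o[k],4).tolist() for k in('clock','ee_pos','grip_width','gripper_force','wrist_force')})
a=snap("top","t8.png");b=snap("side","s8.png")
def cr(im,x,y,w,h,s): return cv2.resize(im[y:y+h,x:x+w,::-1],(w*s,h*s),interpolation=cv2.INTER_CUBIC)
cv2.imwrite("pics/c8.png",np.hstack([cr(a,225,170,65,60,6),cr(b,230,180,65,60,6)]))
```

```text
{'clock': 16.15, 'ee_pos': [0.5598, 0.1057, 0.064], 'grip_width': 0.3009, 'gripper_force': 43.9253, 'wrist_force': [0.4859, 0.0972, -1.4961]}
```

View pics/c8.png

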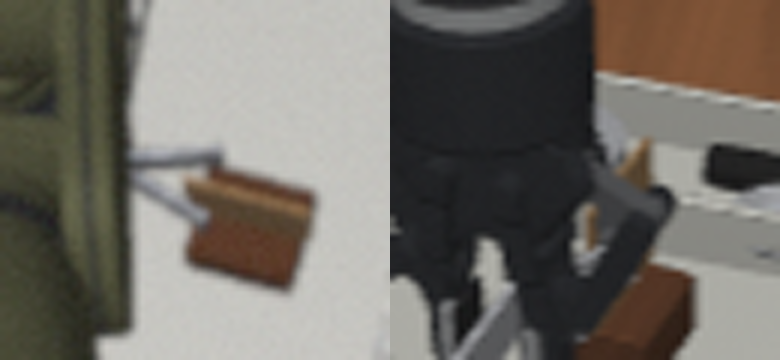

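The card's left edge (crop (188,183)) sits between the jaw tips at (220,155) and (205,222). Overlap is about 10 mm, with roughly 6 mm clear on each side, and the clip is well above the foot and walls. The force readings show no contact. Handing in.

```bash
python3 -c "
from station import ctrl
print(ctrl.finish_job())"
```

```text
the job is handed in; nothing more can be done
None
```

The job is handed in: the stand is upright on the lane floor between the two tins and released. The clip is held wide open around the card's left edge, with no contact seen or felt and about 16 s of the 58 s used.

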